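Plug the blow-off tube into the bench air outlet

ROBOT

A 7-joint arm with a two-finger parallel gripper is mounted at the origin on a cart in front of the work surface, level with it; the furniture and walls round the work are solid. World frame = base frame: x ahead of the robot, y to its left, z up, the work surface at z = 0. Lengths are in m, angles in rad, forces in N, time in s.
With the tool pointing down it reaches from about 0.425 to 0.875 m from the base axis. Payload 4.7 kg.
Tool frame: the origin (TCP) lies on the centre line of the jaws, within the pads' length; the fingertips stand 14 mm ahead of it and the grasp point (between the pads) lies 5 mm behind it; z points along the fingers, x is the direction in which the jaws open and shut, and the axes are right-handed (so a half turn about z gives the same grasp; the last joint's range is limited). The gripper opens to 87 mm and grips with 3 to 60 N. Pads are 19 mm wide; open, the fingers measure 117 mm over their backs; the gripper's body (75 mm by 190 mm) begins 51 mm behind the grasp point.
Start: joints at [0.014, 0.321, -0.07, 1.45, 0.023, 1.371, -0.057], TCP at [0.65, -0, 0.202] pointing down, gripper open.
Joint ranges: [-2.86, 2.86], [-0.3, 2.09], [-1.38, 1.24], [0.06, 2.45], [-1.56, 4.7], [0.09, 2.05], [-2.69, 2.69]. Speed limits (rad/s): [2.57, 2.57, 3.14, 3.14, 3.14, 3.14, 3.14].

INTERFACE

Orientations are given as a rotation vector (axis times angle).
In Python, from bench import ctrl gives the robot as it stands.
- The arm moves only by the tool drive_tool, never from a script. Its argument "rows" is a list that holds one entry, the list of rows, each a list of 5 numbers: the shift along the tool's x, y, z scaled (see below), then the turn about the tool's z scaled (see below), then the closure in counts, from 0 (fully open) to 255 (shut). In form: [[[dx, dy, dz, spin, jaw], ...]]. A call has 1 to 20 rows; each row is the pose to reach, as a shift and turn from the pose commanded when the call began, along the tool's axes at that moment, turning the shorter way round; what a row does not reach only later rows make up. The controller multiplies each number of a shift by 300 mm and each number of a turn by pi rad. A row lasts 1/8 s, in which the tool goes at most 62.5 mm and 10.7 degrees, less where a joint would pass 70% of its speed; a pose out of reach is approached as far as the arm can. A call with a number of a shift or a turn outside -1 to 1 is refused whole. A call with a gripper value outside its range is refused whole. The fingers move at their own pace and stop on an object; "grip_force" is the grip in N (left out, the last holds). Time passes only in rows, so rows that repeat a pose let the fingers close. It gives the time, the measured TCP pose, the force and the opening at its end, in the units of the state.
- ctrl.get_state(): the state, without advancing time (a new reading comes with each control period).
- ctrl.get_image(name): name is "scene" or "side" or "wrist"; returns a dict with "img" (420x560x3 uint8, blue, green, red), "camera_matrix" (3x3 intrinsics, pixels), "k1" (the pictures are not rectified: a ray, as slopes to the right and down, at radius r is drawn at 1 + k1 r^2 times it, then the intrinsics apply), "R" (3x3) and "t" (3): a world point X has camera coordinates R X + t. Camera axes: x right, y down, z forward; pixel columns grow to the right and rows downward; lengths in m; the calibration is good to about 2 mm. A picture is of the moment at which its call begins. There is no depth.
- ctrl.close_job(): hands the job in, once; it reports no verdict.
The state is a dict: "time": time; "joint_positions": joint angles; "qd": joint speeds; "joint_torque": joint torques, N m; "position": TCP position; "tool_rot": TCP orientation; "ft_force": force on the tool from outside, world axes, zero at the start; "torque": the same for the moment, N m; "grip_width": opening from 0.0 (shut) to 1.0 (fully open).
Only numpy, scipy, OpenCV 4.12 (cv2) and the standard library are available. Lean on these libraries where they do the work, as an engineer would, in place of code of your own. Each camera call takes 0.05 s, during which the arm holds its last target.

TASK

Take the blue air tube out of the wooden stand, use its lower end to swing the air outlet's sprung dust cover aside, and push the tube upright into the push-fit port, past the seal, until it bottoms; then let go. Leave the grey tube standing in the stand.

Things in the scene. Friction and masses are not known exactly. Their poses are not given: they have to be found in the camera images.
- blue_tube_grip (a point): Centre of the ribbed black grip sleeve (26 mm diameter, 40 mm high) of the blue tube: rigid, straight, 160 mm long, 20 mm diameter, 90 g, upright in one of the stand's two wells. The point is on the tube's axis, 115 mm above its lower end, 45 mm below its top (brass nozzle, 20 mm diameter, above the sleeve). z runs up the tube.
- blue_tube_tip (a point): Centre of the blue tube's lower end face; z runs up the tube. In the stand it is 10 mm above the bench. The last 6 mm taper to 15 mm diameter. A white ring on the tube starts 45 mm above this end: its lower edge is level with the port's mouth when the tube is fully home.
- grey_tube_grip (a point): The same point on the grey tube (same shape and size, grey in place of blue), which stands in the other well, 110 mm away; its top is 170 mm above the bench, so it can be in the way of a tube carried low.
- stand_top (a point): Centre of the top of the wooden stand, a fixed block 70 x 190 mm (x, y) and 50 mm high. Its two wells, 22 mm wide and 40 mm deep, lie 55 mm to either side along its y; the tubes stand loose in them and pull straight up. Either tube may be in either well.
- port_mouth (a point): Centre of the port's mouth, in the level top (60 mm above the bench) of the air outlet: a fixed grey block 104 x 84 mm on a dark foot 128 x 108 mm, with a round gauge on its -x side. z is up. The bore runs straight down, 22 mm wide, with a 5 mm bevel round its mouth. A dust cover hides it: black plate 68 x 34 mm, underside 2.5 mm, top 6.5 mm above the mouth.
- port_stop (a point): Centre of the hard stop at the bottom of the bore, 45 mm below the mouth (axes as port_mouth). A sprung seal on the way: from 22 to 28 mm below the mouth the tube's end meets a rising resistance that peaks at 8 to 16 N; past it the tube slides on with 1 to 6 N of drag, and friction then holds it.
- cover_wall (a point): Middle of the outer face of the red wall on the dust cover's edge; turns with the cover. Shut, it is at x = 1, y = -18, z = 14 mm in port_mouth's axes; the wall is 46 mm long in x, 4 mm thick, its top 24.5 mm above the mouth. Push it towards +y, e.g. with the tube's lower end 8 to 15 mm above the mouth, moving along port_mouth's +y until over the port.
- dust_cover (a joint): Level swing of the dust cover about an upright pivot 40 mm from the port's axis along port_mouth's +x: 0 shut, grows as it swings towards +y, stop at 1.4 rad. A spring (0.3 to 1.2 N at the red wall) shuts it unless held; it leans on a tube that is over or in the port, at about 0.77 rad, and may stay so.

How it is judged:
On the way, in this order (a step that is already met when the one before it is completed fails the run):
1. the blue tube is lifted clear of the stand (height (world z) of blue_tube_tip above 0.055 m), for 0.1 s.
2. the dust cover is held aside with the blue tube's lower end over or in the port (value of joint dust_cover above 0.6 rad and horizontal distance between blue_tube_tip and port_mouth below 0.008 m and z of blue_tube_tip in the frame of port_mouth below 0.025 m), for 0.1 s.
At the end, for the whole second after the job is handed in: The blue tube stands upright (within 0.08 rad of the port's axis, within 4 mm of it) in the port, its lower end at least 42 mm below the mouth (the stop is at 45 mm), and at rest; the grey tube still stands upright in its well (z of blue_tube_tip in the frame of port_mouth below -0.042 m and horizontal distance between blue_tube_tip and port_mouth below 0.004 m and angle between the z axis of blue_tube_tip and the z axis of port_mouth, either way round below 0.08 rad and linear speed of blue_tube below 0.02 m/s and horizontal distance between grey_tube_grip and stand_top below 0.07 m and angle between grey_tube_grip's own z axis and vertical below 0.15 rad); the robot touches nothing.
It fails at once if the grey tube is pulled up or knocked over (distance of grey_tube_grip from where it was at the start of the episode above 0.025 m or angle between grey_tube_grip's own z axis and vertical above 0.2 rad).
It also fails if it takes over 42 s, if anything falls off the work surface, if the arm or the gripper's body presses on something with over 40 N, if the wrist force passes 120 N, or if a joint passes its speed limit or range.

## Working session

There is one attempt and no reset: what is moved stays moved. The work goes in short steps, Python scripts to look and compute and a tool call to move; the robot and the scene stay as the last step left them, time stands still between calls to the robot, and variables do not carry over. Pictures are saved under pics/ and viewed, and the job is handed in when it is done.

Besides the shell and the picture viewer there is one more tool, called after "Call:" as name([rows], argument=value, ...), one row to a line, values as JSON. drive_tool: Moves the arm, as the interface text tells. Its arguments: {"type":"object","properties":{"rows":{"type":"array"},"grip_force":{"type":"number"}},"required":["rows"]}

```bash
mkdir -p pics; ls; cat > h.py <<'E'
import numpy as np, cv2, pickle
from bench import ctrl
def grab(n,f):
    d=ctrl.get_image(n); cv2.imwrite('pics/'+f+'.png',d['img']); pickle.dump(d,open(f+'.pkl','wb')); return d
def load(f): return pickle.load(open(f+'.pkl','rb'))
def ray(d,u,v):
    K=np.array(d['camera_matrix']);p=np.array([(u-K[0,2])/K[0,0],(v-K[1,2])/K[1,1]])
    q=p.copy()
    for _ in range(30): q=p/(1+d['k1']*(q@q))
    R=np.array(d['R']);t=np.array(d['t'])
    return -R.T@t, R.T@np.array([q[0],q[1],1])
def atz(d,u,v,z):
    c,r=ray(d,u,v); return c+r*(z-c[2])/r[2]
def proj(d,X):
    K=np.array(d['camera_matrix']);c=np.array(d['R'])@X+np.array(d['t']);q=c[:2]/c[2];q=q*(1+d['k1']*(q@q))
    return np.array([K[0,0]*q[0]+K[0,2],K[1,1]*q[1]+K[1,2]])
def tri(obs):
    A=np.zeros((3,3));b=np.zeros(3)
    for d,u,v in obs:
        c,r=ray(d,u,v);r/=np.linalg.norm(r);P=np.eye(3)-np.outer(r,r);A+=P;b+=P@c
    return np.linalg.solve(A,b)
E
python3 - <<'E'
from h import *
for n in ['scene','side','wrist']: grab(n,n+'0')
s=ctrl.get_state(); print(s)
E
```

```text
pics
{'time': 0.15, 'joint_positions': array([ 0.01410985,  0.32166759, -0.07009236,  1.45139636,  0.02258876,
        1.37080506, -0.05691096]), 'qd': array([-0.00163113, -0.00415043,  0.00017782, -0.00505275,  0.00087826,
       -0.00053573, -0.00012507]), 'joint_torque': array([ 2.16972071e-04, -4.91794288e+01, -4.04079035e-01, -3.12878716e+01,
       -6.39387709e-02,  4.04033612e-02,  9.90178205e-05]), 'position': array([ 6.49546693e-01, -4.56868284e-05,  2.01002388e-01]), 'tool_rot': array([ 3.14151859e+00,  1.34654438e-05, -2.33708045e-03]), 'ft_force': array([-0.21421498, -0.97186873,  0.60054737]), 'torque': array([-0.02463264,  0.01190794, -0.00486053]), 'grip_width': 0.9993949427731812}
```

View pics/scene0.png

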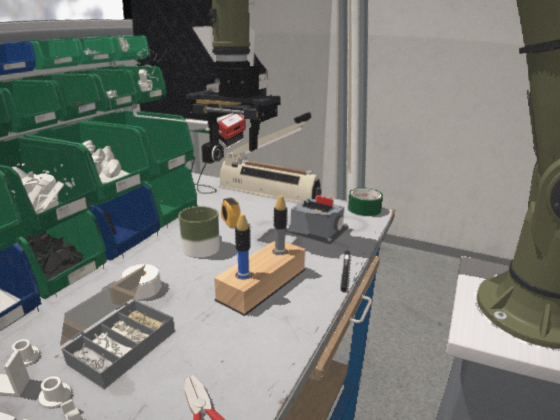

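View pics/side0.png

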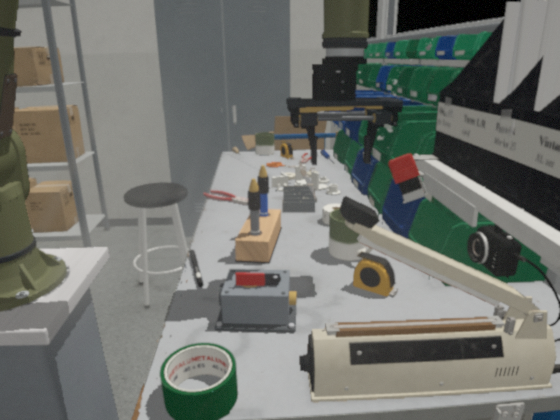

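View pics/wrist0.png

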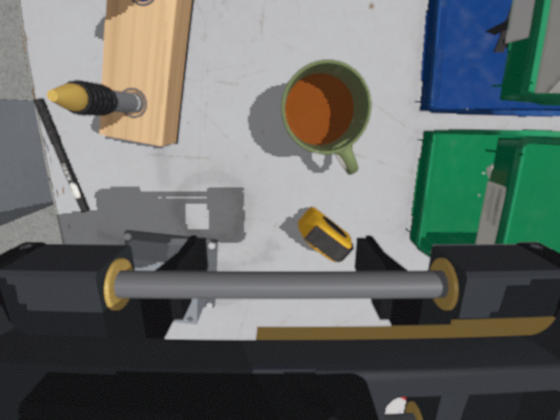

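The scene view shows the blue tube near (242,250) and the grey tube near (280,220). The outlet is near (316,218). The side view shows the outlet near (257,297), with the grey tube nearer the camera. I'll enlarge these crops.

```bash
python3 - <<'E'
from h import *
for n,(u0,v0,u1,v1) in {'scene0':(200,180,360,310),'side0':(210,160,310,340)}.items():
    im=load(n)['img'][v0:v1,u0:u1]; s=min(800/im.shape[1],600/im.shape[0]); s=int(s)
    cv2.imwrite(f'pics/{n}c.png',cv2.resize(im,None,fx=s,fy=s,interpolation=cv2.INTER_CUBIC)); print(n,s)
E
```

```text
scene0 4
side0 3
```

View pics/scene0c.png

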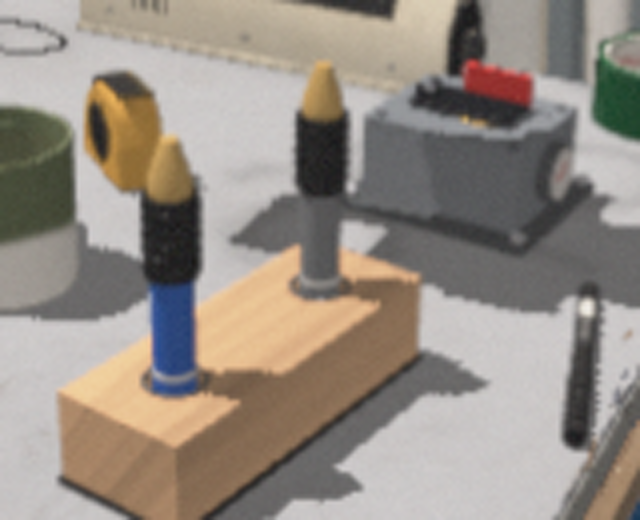

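View pics/side0c.png

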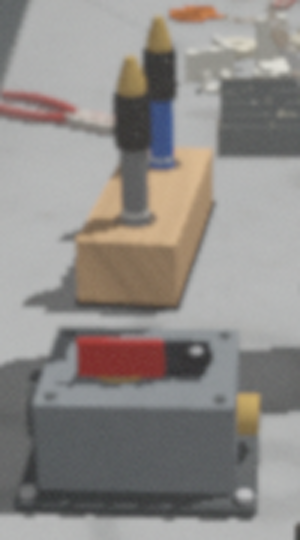

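```bash
python3 - <<'E'
from h import *
a=load('scene0');b=load('side0');w=load('wrist0')
A=lambda u,v:(200+(u+.5)/4-.5,180+(v+.5)/4-.5)
B=lambda u,v:(210+(u+.5)/3-.5,160+(v+.5)/3-.5)
np.set_printoptions(precision=4,suppress=True)
print('blue grip',tri([(a,*A(172,235)),(b,*B(161,73))]))
print('grey grip',tri([(a,*A(322,152)),(b,*B(132,121))]))
print('blue top',tri([(a,*A(171,138)),(b,*B(158,18))]),'grey top',tri([(a,*A(323,63)),(b,*B(129,57))]))
for p in [(172,382),(320,286)]: print('well scene z.05',atz(a,*A(*p),.05))
for p in [(161,163),(136,218)]: print('well side z.05',atz(b,*B(*p),.05))
for p in [(60,330),(238,330),(36,407),(238,405)]: print('side corner',atz(b,*B(*p),.06))
for p in [(82,240),(177,244),(213,150),(115,150)]: print('stand side',atz(b,*B(*p),.05))
for p in [(60,395),(177,445),(420,275)]: print('stand scene',atz(a,*A(*p),.05))
for p in [(366,114),(522,158),(576,116),(430,75)]: print('scene corner',atz(a,*A(*p),.06))
print('wall top',[atz(b,*B(*p),.0845) for p in [(78,338),(165,338)]],[atz(a,*A(*p),.0845) for p in [(465,62),(533,72)]])
print('pivot',atz(b,*B(196,350),.067))
print('wrist cam',ray(w,280,210)); 
E
```

```text
blue grip [0.5136 0.1998 0.1245]
grey grip [0.492  0.0917 0.1238]
blue top [0.5132 0.1977 0.1692] grey top [0.4919 0.0917 0.1698]
well scene z.05 [0.5127 0.2025 0.05  ]
well scene z.05 [0.4911 0.0922 0.05  ]
well side z.05 [0.5129 0.2027 0.05  ]
well side z.05 [0.4927 0.0945 0.05  ]
side corner [ 0.4489 -0.0863  0.06  ]
side corner [ 0.5504 -0.0942  0.06  ]
side corner [ 0.441  -0.1677  0.06  ]
side corner [ 0.5441 -0.1734  0.06  ]
stand side [0.4556 0.0597 0.05  ]
stand side [0.5203 0.0478 0.05  ]
stand side [0.5558 0.2287 0.05  ]
stand side [0.476  0.2358 0.05  ]
stand scene [0.5517 0.2348 0.05  ]
stand scene [0.4861 0.2442 0.05  ]
stand scene [0.4507 0.0588 0.05  ]
scene corner [ 0.5495 -0.0948  0.06  ]
scene corner [ 0.4443 -0.0786  0.06  ]
scene corner [ 0.4348 -0.1515  0.06  ]
scene corner [ 0.5385 -0.1712  0.06  ]
wall top [array([ 0.4626, -0.1411,  0.0845]), array([ 0.5082, -0.1446,  0.0845])] [array([ 0.5057, -0.1445,  0.0845]), array([ 0.4632, -0.1486,  0.0845])]
pivot [ 0.525  -0.1276  0.067 ]
wrist cam (array([0.6499, 0.0765, 0.3825]), array([-0.0052, -0.2958, -0.9554]))
```

Call:
drive_tool([
  [[-0.09, -0.13, 0, 0, 0], [-0.2, -0.3, 0, 0, 0], [-0.32, -0.47, 0, 0, 0], [-0.42, -0.62, 0, 0, 0], [-0.453, -0.667, 0, 0, 0], [-0.453, -0.667, 0, 0, 0], [-0.453, -0.667, 0, 0, 0]],
], grip_force=40)

```text
time: 1.02
position: [0.5153, 0.1978, 0.2016]
tool_rot: [3.14, -0.005, 0.0]
ft_force: [0.0, -0.5, -1.1]
grip_width: 0.998
```

```bash
python3 - <<'E'
from h import *
for n in ['scene','wrist','side']: grab(n,n+'1')
s=ctrl.get_state(); print(s['time'],s['position'],s['tool_rot'])
im=np.hstack([cv2.imread('pics/scene1.png')[100:320,180:400],cv2.imread('pics/side1.png')[100:320,180:400]])
cv2.imwrite('pics/m1.png',cv2.resize(im,None,fx=1.8,fy=1.8,interpolation=cv2.INTER_CUBIC))
E
```

```text
1.175 [0.51511858 0.19822732 0.20161917] [ 3.14108216e+00 -5.00811963e-03 -1.46520120e-04]
```

View pics/wrist1.png

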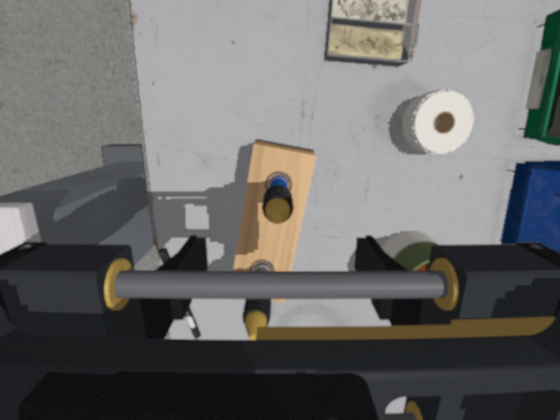

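View pics/m1.png

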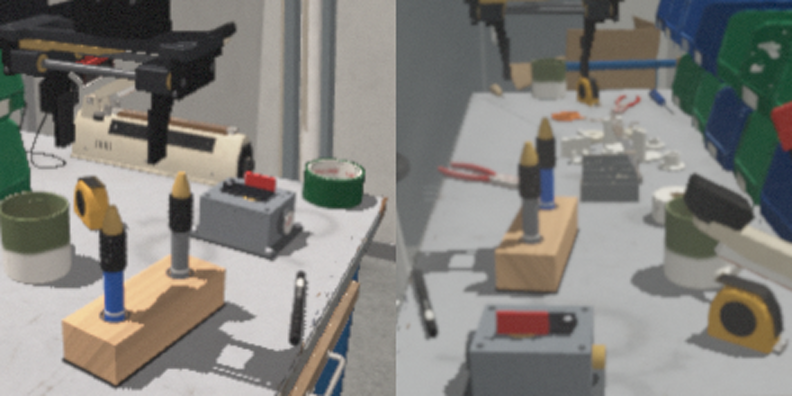

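```bash
python3 - <<'E'
from h import *
np.set_printoptions(precision=4,suppress=True)
a=load('scene1');b=load('side1');w=load('wrist1')
print(ray(w,280,210))
print('nozzle',atz(w,278,210,.168), 'well ring', atz(w,277,184,.05))
for n,d in (('scene',a),('side',b),('wrist',w)):
  print(n,'tcp',proj(d,np.array([.5151,.198,.2016])),'tips',proj(d,np.array([.5151-.05,.198,.188])),proj(d,np.array([.5151+.05,.198,.188])),'bluetop',proj(d,np.array([.5135,.2,.17])))
E
```

```text
(array([0.5158, 0.2745, 0.3832]), array([-0.0045, -0.2965, -0.9552]))
nozzle [0.5133 0.2077 0.168 ] well ring [0.511  0.2017 0.05  ]
scene tcp [240.8112 196.1885] tips [267.5215 209.2542] [216.0012 198.4915] bluetop [241.4282 214.0952]
side tcp [262.7099 151.6523] tips [240.6502 158.1549] [284.9667 157.0422] bluetop [262.3352 165.1564]
wrist tcp [280.4329 239.6534] tips [208.2922 232.1748] [352.7016 231.6057] bluetop [278.3476 220.6318]
```

```bash
python3 - <<'E'
from h import *
np.set_printoptions(precision=4,suppress=True)
for k in '01':
  ims=[]
  for n in ('scene','side'):
    d=load(n+k); im=d['img'].copy(); 
    p={'scene0':(180,60),'scene1':(180,90),'side0':(270,70),'side1':(190,80)}[n+k]
    im=im[p[1]:p[1]+130,p[0]:p[0]+130]; ims.append(cv2.resize(im,None,fx=3,fy=3,interpolation=cv2.INTER_CUBIC))
  cv2.imwrite(f'pics/t{k}.png',np.hstack(ims))
E
```

```text
(no output)
```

View pics/t1.png

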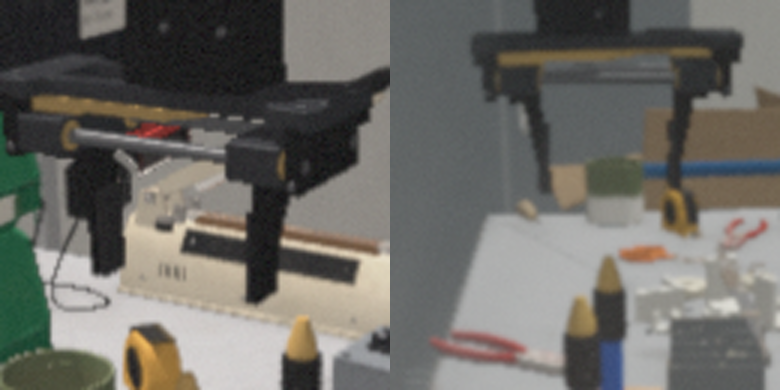

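View pics/t0.png

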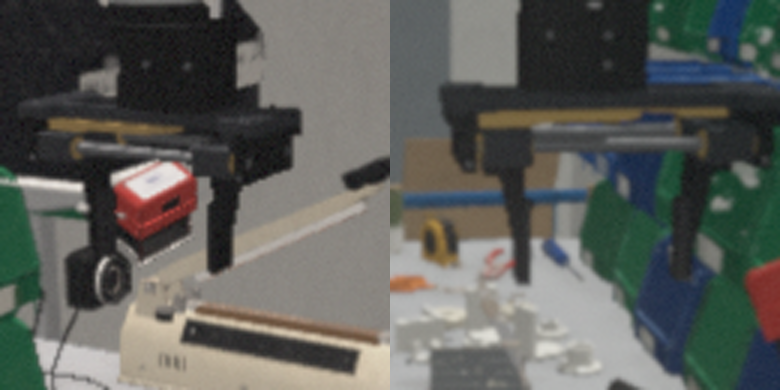

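```bash
python3 - <<'E'
from h import *
np.set_printoptions(precision=4,suppress=True)
def f(k,ps,po,qs,qo):
  a,b=load('scene'+k),load('side'+k)
  c=lambda p,o:(o[0]+p[0]/3-.33,o[1]+p[1]/3-.33)
  X=tri([(a,*c(ps,po)),(b,*c(qs,qo))]); print(X,proj(a,X),c(ps,po),proj(b,X),c(qs,qo))
f('1',(260,300),(180,90),(156,190),(190,80))
f('1',(107,272),(180,90),(283,188),(190,80))
f('0',(220,268),(180,60),(132,280),(270,70))
E
```

```text
[0.4683 0.1976 0.2219] [265.9875 189.3758] (266.3366666666667, 189.67) [241.4175 143.2137] (241.67, 143.00333333333333)
[0.5635 0.1993 0.2216] [215.4809 180.5184] (215.33666666666664, 180.33666666666667) [284.1117 142.1984] (284.00333333333333, 142.33666666666664)
[ 0.6023 -0.0026  0.2226] [252.9623 148.949 ] (253.0033333333333, 149.0033333333333) [313.6198 163.0674] (313.67, 163.0033333333333)
```

Call:
drive_tool([
  [[0, 0, 0, 0, 150], [0, 0, 0, 0, 150], [0, 0, 0, 0, 150], [0, 0, 0, 0, 150]],
])

```text
time: 1.68
position: [0.5141, 0.2001, 0.2019]
tool_rot: [3.142, 0.0, 0.0]
ft_force: [-0.4, -0.3, -0.4]
grip_width: 0.628
```

```bash
python3 - <<'E'
from h import *
ims=[]
for n,p in (('scene',(180,90)),('side',(190,80))):
    d=grab(n,n+'2'); im=d['img'][p[1]:p[1]+130,p[0]:p[0]+130]; ims.append(cv2.resize(im,None,fx=3,fy=3,interpolation=cv2.INTER_CUBIC))
cv2.imwrite('pics/t2.png',np.hstack(ims)); s=ctrl.get_state(); print(s['position'],s['grip_width'])
E
```

```text
[0.5140857  0.20009361 0.20186642] 0.5428051553714778
```

View pics/t2.png

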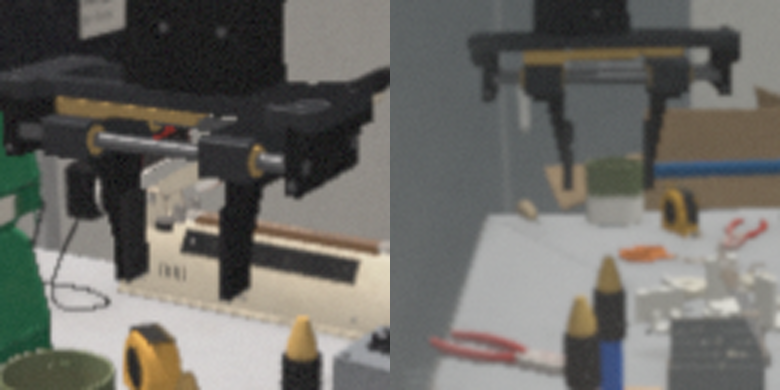

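```bash
python3 - <<'E'
from h import *
np.set_printoptions(precision=4,suppress=True)
d=load('wrist1'); im=d['img'].copy()
for X in [(.5132,.2,.17),(.513,.2015,.05),(.4925,.093,.05),(.4919,.0917,.17),(.5545,.2323,.05),(.486,.2425,.05)]:
    q=proj(d,np.array(X)); print(X,q); cv2.circle(im,tuple(np.round(q).astype(int)),1,(0,0,255),-1)
cv2.imwrite('pics/w1c.png',cv2.resize(im[130:350,200:350],None,fx=2.7,fy=2.7,interpolation=cv2.INTER_CUBIC))
E
```

```text
(0.5132, 0.2, 0.17) [277.9453 220.6334]
(0.513, 0.2015, 0.05) [278.7852 184.1541]
(0.4925, 0.093, 0.05) [262.6601 270.732 ]
(0.4919, 0.0917, 0.17) [253.946  340.3755]
(0.5545, 0.2323, 0.05) [316.3857 156.5821]
(0.486, 0.2425, 0.05) [253.7777 147.4628]
```

View pics/w1c.png

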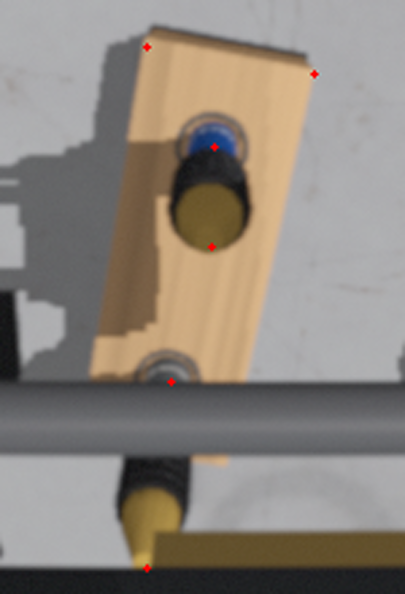

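The picture shows that all three cameras agree on one thing: the visible fingertips are about 20 mm above the reported TCP, where the spec puts them 14 mm below. I'll go down to a height that is safe either way and check again.

Call:
drive_tool([
  [[0, 0, 0.05, 0, 60], [0, 0, 0.14, 0, 60], [0, 0, 0.22, 0, 60], [0, 0, 0.275, 0, 60], [0, 0, 0.275, 0, 60], [0, 0, 0.275, 0, 60]],
])

```text
time: 2.52
position: [0.5147, 0.2003, 0.1201]
tool_rot: [-3.141, 0.0, -0.002]
ft_force: [-0.1, -0.4, -0.1]
grip_width: 0.762
```

```bash
python3 - <<'E'
from h import *
ims=[]
for n,p in (('scene',(180,130)),('side',(200,100))):
    d=grab(n,n+'3'); im=d['img'][p[1]:p[1]+130,p[0]:p[0]+130]; ims.append(cv2.resize(im,None,fx=3,fy=3,interpolation=cv2.INTER_CUBIC))
cv2.imwrite('pics/t3.png',np.hstack(ims)); s=ctrl.get_state(); print(s['time'],s['position'],s['tool_rot'],s['ft_force'],s['grip_width'])
E
```

```text
2.625 [0.51490067 0.20040897 0.1204752 ] [-3.14092601e+00 -1.64301837e-05 -3.08791235e-03] [-0.08163573  1.76035325  0.20300208] 0.7667917680137739
```

View pics/t3.png

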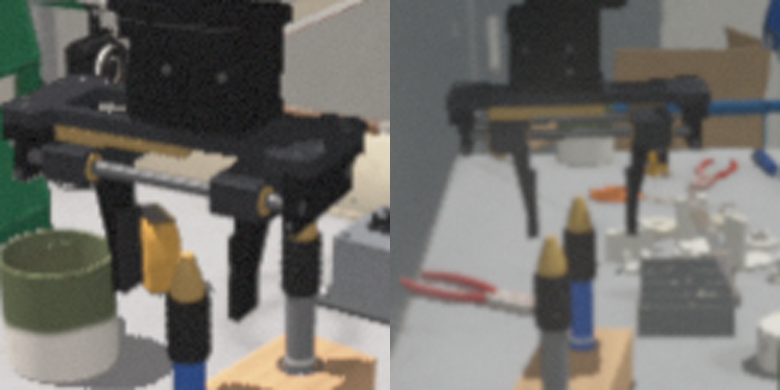

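```bash
python3 - <<'E'
from h import *
np.set_printoptions(precision=4,suppress=True)
def f(k,ps,po,qs,qo):
  a,b=load('scene'+k),load('side'+k)
  c=lambda p,o:(o[0]+p[0]/3-.33,o[1]+p[1]/3-.33)
  X=tri([(a,*c(ps,po)),(b,*c(qs,qo))]); print(X,proj(a,X)-c(ps,po))
f('3',(240,318),(180,130),(141,235),(200,100))
f('3',(122,290),(180,130),(243,234),(200,100))
f('3',(187,253),(180,130),(188,198),(200,100))
w=grab('wrist','wrist3')
E
```

```text
[0.4767 0.2039 0.1396] [-0.0201 -0.0134]
[0.5553 0.2029 0.1386] [0.0882 0.0802]
[0.5135 0.198  0.1693] [0.0259 0.0221]
```

View pics/wrist3.png

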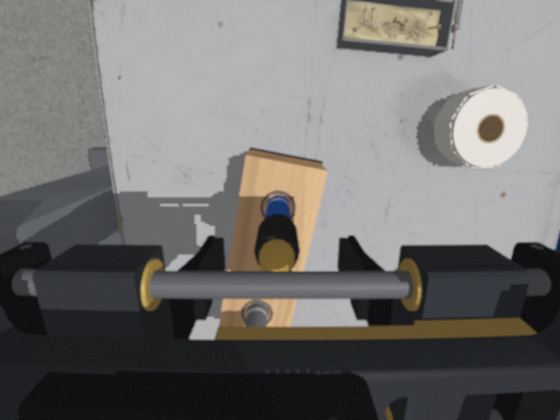

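Call:
drive_tool([
  [[0, 0, 0.015, 0, 60], [0, 0, 0.03, 0, 60]],
])

```text
time: 2.92
position: [0.5142, 0.2001, 0.1103]
tool_rot: [-3.142, 0.0, -0.001]
ft_force: [-0.7, 0.1, 0.9]
grip_width: 0.763
```

No contact yet, although the spec's geometry would have touched by now. I'll go on down and grip.

Call:
drive_tool([
  [[0, 0, 0.03, 0, 60], [0, 0, 0.07, 0, 60], [0, 0, 0.07, 0, 60], [0, 0, 0.07, 0, 200], [0, 0, 0.07, 0, 255], [0, 0, 0.07, 0, 255], [0, 0, 0.07, 0, 255], [0, 0, 0.07, 0, 255], [0, 0, 0.07, 0, 255], [0, 0, 0.07, 0, 255]],
], grip_force=40)

```text
time: 4.18
position: [0.5141, 0.2001, 0.0895]
tool_rot: [-3.142, -0.0, -0.0]
ft_force: [-0.9, 0.2, 1.2]
grip_width: 0.289
```

```bash
python3 - <<'E'
from h import *
ims=[]
for n,p in (('scene',(180,150)),('side',(200,120))):
    d=grab(n,n+'4'); im=d['img'][p[1]:p[1]+130,p[0]:p[0]+130]; ims.append(cv2.resize(im,None,fx=3,fy=3,interpolation=cv2.INTER_CUBIC))
cv2.imwrite('pics/t4.png',np.hstack(ims)); s=ctrl.get_state(); print(s['time'],s['position'],s['tool_rot'],s['ft_force'],s['grip_width']*87)
E
```

```text
4.275 [0.51411766 0.20011427 0.0894346 ] [-3.14158033e+00 -3.55299059e-05 -1.07992724e-04] [-0.27590736  0.57400471  1.64901157] 25.152018999633533
```

View pics/t4.png

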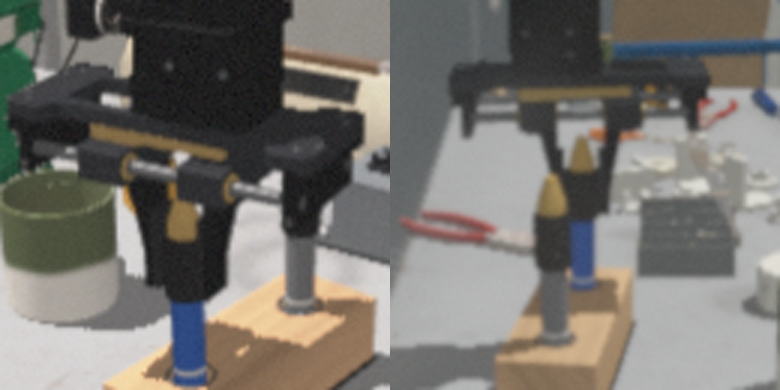

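Call:
drive_tool([
  [[0, 0, -0.03, 0, 255], [0, 0, -0.1, 0, 255], [0, 0, -0.22, 0, 255], [0, 0, -0.36, 0, 255], [0, 0, -0.5, 0, 255], [0, 0, -0.61, 0, 255], [0, 0, -0.64, 0, 255], [0, 0, -0.64, 0, 255], [0, 0, -0.64, 0, 255]],
])

```text
time: 5.4
position: [0.5133, 0.1997, 0.2794]
tool_rot: [3.14, 0.0, -0.005]
ft_force: [-0.0, 0.2, -0.9]
grip_width: 0.291
```

```bash
python3 - <<'E'
from h import *
ims=[]
for n,p in (('scene',(180,100)),('side',(200,100))):
    d=grab(n,n+'5'); im=d['img'][p[1]:p[1]+200,p[0]:p[0]+200]; ims.append(cv2.resize(im,None,fx=2,fy=2,interpolation=cv2.INTER_CUBIC))
cv2.imwrite('pics/t5.png',np.hstack(ims)); s=ctrl.get_state(); print(s['time'],s['position'],s['tool_rot'],s['ft_force'],s['grip_width']*87)
E
```

```text
5.5 [0.51342484 0.19974167 0.27964184] [ 3.14050537e+00  8.69486772e-05 -4.18587451e-03] [ 0.04134646 -0.01942639 -0.87658299] 25.16680886328033
```

View pics/t5.png

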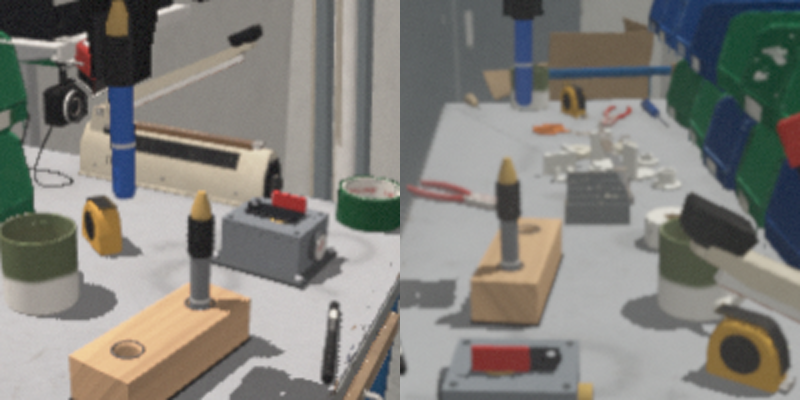

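Call:
drive_tool([
  [[-0.01, 0.1, 0, 0, 255], [-0.025, 0.25, 0, 0, 255], [-0.04, 0.4, 0, 0, 255], [-0.06, 0.55, 0, 0, 255], [-0.075, 0.7, 0, 0, 255], [-0.09, 0.85, 0, 0, 255], [-0.1, 0.97, 0, 0, 255], [-0.1, 1.0, 0, 0, 255]],
])

```text
time: 6.5
position: [0.4832, -0.1028, 0.2806]
tool_rot: [3.141, -0.008, -0.002]
ft_force: [-0.1, 0.8, -1.3]
grip_width: 0.286
```

Call:
drive_tool([
  [[0, 0.12, 0, 0, 255], [0, 0.22, 0, 0, 255], [0, 0.25, 0, 0, 255], [0, 0.25, 0, 0, 255], [0, 0.25, 0, 0, 255]],
])

```text
time: 7.12
position: [0.4845, -0.1729, 0.2812]
tool_rot: [-3.141, -0.004, 0.0]
ft_force: [-0.8, 1.1, -1.3]
grip_width: 0.287
```

```bash
python3 - <<'E'
from h import *
np.set_printoptions(precision=4,suppress=True)
print(tri([(load('scene5'),242,197.3),(load('side5'),261.5,153)]))
ims=[]
for n,p in (('scene',(200,80)),('side',(180,140))):
    d=grab(n,n+'6'); im=d['img'][p[1]:p[1]+200,p[0]:p[0]+200]; ims.append(cv2.resize(im,None,fx=2,fy=2,interpolation=cv2.INTER_CUBIC))
grab('wrist','wrist6')
cv2.imwrite('pics/t6.png',np.hstack(ims)); s=ctrl.get_state(); print(s['time'],s['position'],s['tool_rot'],s['ft_force'],s['grip_width']*87)
E
```

```text
[0.5128 0.1972 0.1992]
7.275 [ 0.4844 -0.1737  0.2814] [-3.1413 -0.0032 -0.0003] [-0.6004  0.601  -1.1131] 25.151109663884654
```

View pics/t6.png

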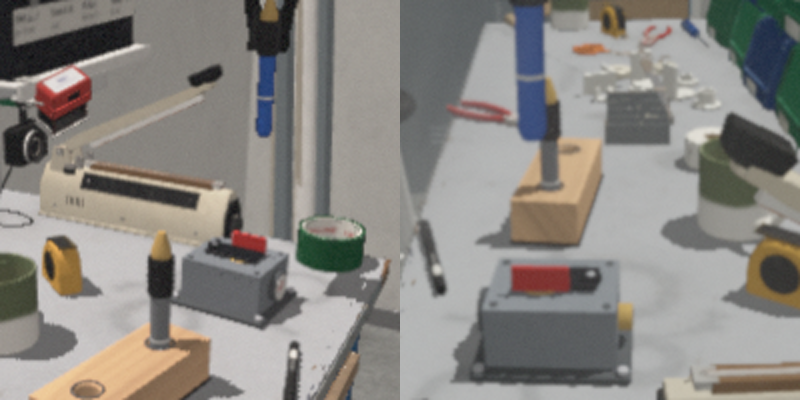

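View pics/wrist6.png

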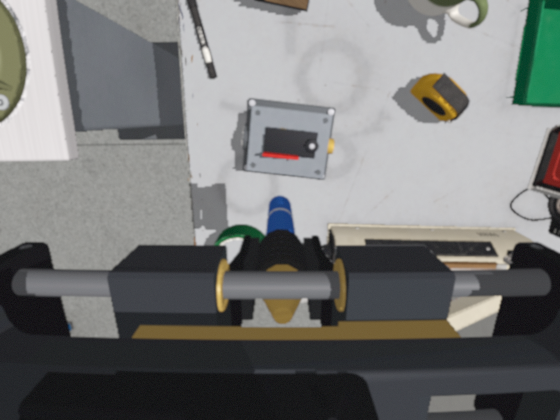

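```bash
python3 - <<'E'
from h import *
d=load('wrist6'); print(d['camera_matrix'],d['k1'],d['t'])
cv2.imwrite('pics/w6c.png',cv2.resize(d['img'][90:240,230:350],None,fx=4,fy=4,interpolation=cv2.INTER_CUBIC))
print(proj(d,np.array([.4844,-.1737,.202])))
E
```

```text
[[302.41064692   0.         280.8799919 ]
 [  0.         302.41064692 204.58416233]
 [  0.           0.           1.        ]] -0.04829856275494136 [-0.48409677 -0.22261223  0.41773887]
[280.83569669 205.92301091]
```

View pics/w6c.png

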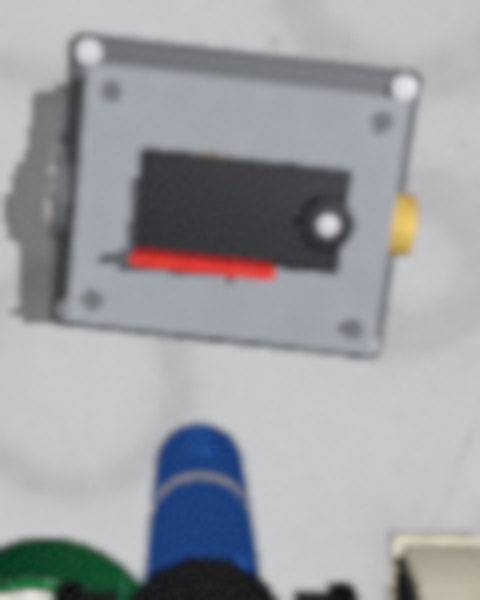

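```bash
python3 - <<'E'
from h import *
from scipy.optimize import least_squares
np.set_printoptions(precision=4,suppress=True)
d=load('wrist6')
W=lambda u,v:(230+(u+.5)/4-.5,90+(v+.5)/4-.5)
sc=[atz(d,*W(*p),.061) for p in [(111,91),(381,121),(350,328),(92,299)]]
print('screws',np.array(sc),np.mean(sc,0))
cr=[atz(d,*W(*p),.06) for p in [(80,66),(393,98),(378,355),(62,322)]]
print('corners',np.array(cr),np.mean(cr,0))
print('pivot',atz(d,*W(327,224),.07))
pl=[atz(d,*W(*p),.0665) for p in [(143,151),(350,171),(334,271)]]
print('plate',np.array(pl))
print('wall top',[atz(d,*W(*p),.0845) for p in [(130,250),(275,266),(273,278),(128,262)]])
print('tip',atz(d,*W(199,440),.202))
# combine: model fit using wrist + side + scene corners, wall
E
```

```text
screws [[ 0.4542 -0.0907  0.061 ]
 [ 0.5409 -0.0998  0.061 ]
 [ 0.5331 -0.1671  0.061 ]
 [ 0.4467 -0.1575  0.061 ]] [ 0.4937 -0.1288  0.061 ]
corners [[ 0.4444 -0.083   0.06  ]
 [ 0.5446 -0.0926  0.06  ]
 [ 0.543  -0.1765  0.06  ]
 [ 0.4363 -0.1654  0.06  ]] [ 0.4921 -0.1294  0.06  ]
pivot [ 0.5235 -0.1318  0.07  ]
plate [[ 0.4645 -0.1092  0.0665]
 [ 0.5307 -0.1153  0.0665]
 [ 0.5265 -0.1473  0.0665]]
wall top [array([ 0.461 , -0.1386,  0.0845]), array([ 0.5062, -0.1435,  0.0845]), array([ 0.5056, -0.1473,  0.0845]), array([ 0.4604, -0.1423,  0.0845])]
tip [ 0.4831 -0.1678  0.202 ]
```

Call:
drive_tool([
  [[-0.01, 0, 0.08, 0, 255], [-0.015, 0, 0.2, 0, 255], [-0.015, 0, 0.32, 0, 255], [-0.015, 0, 0.41, 0, 255], [-0.015, 0, 0.43, 0, 255], [-0.015, 0, 0.43, 0, 255], [-0.015, 0, 0.43, 0, 255]],
])

```text
time: 8.15
position: [0.4806, -0.1751, 0.1539]
tool_rot: [3.141, 0.0, 0.004]
ft_force: [0.8, 0.4, -0.6]
grip_width: 0.292
```

```bash
python3 - <<'E'
from h import *
np.set_printoptions(precision=4,suppress=True)
ims=[]
for n,p in (('scene',(270,140)),('side',(200,180)),('wrist',(215,100))):
    d=grab(n,n+'7'); im=d['img'][p[1]:p[1]+150,p[0]:p[0]+130]; ims.append(cv2.resize(im,None,fx=2,fy=2,interpolation=cv2.INTER_CUBIC))
cv2.imwrite('pics/t7.png',np.hstack(ims)); s=ctrl.get_state(); print(s['time'],s['position'],s['tool_rot'],s['ft_force'],s['grip_width']*87)
E
```

```text
8.3 [ 0.4803 -0.1751  0.1534] [ 3.1411 -0.0001  0.003 ] [-0.0386 -0.5245 -0.8999] 25.144455372114155
```

View pics/t7.png

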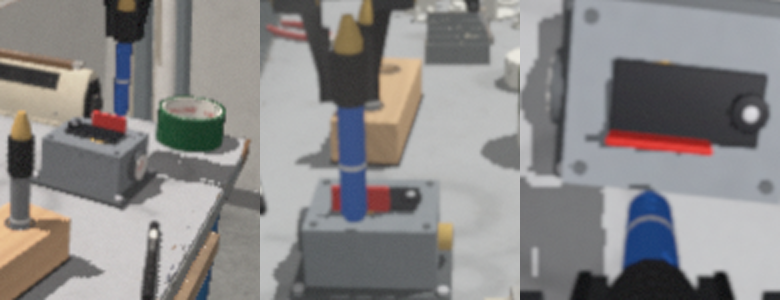

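```bash
python3 - <<'E'
from h import *
np.set_printoptions(precision=4,suppress=True)
b=load('side7');d=load('wrist7');a=load('scene7')
cv2.imwrite('pics/c7w.png',cv2.resize(d['img'][85:215,225:345],None,fx=4.5,fy=4.5,interpolation=cv2.INTER_CUBIC))
cv2.imwrite('pics/c7s.png',cv2.resize(b['img'][255:345,205:305],None,fx=6,fy=6,interpolation=cv2.INTER_CUBIC))
for z in (.07,.074): print(proj(b,np.array([.4803,-.1751,z])),proj(d,np.array([.4803,-.1751,z])),proj(a,np.array([.4803,-.1751,z])))
E
```

```text
[246.9893 291.2747] [280.5017 204.1305] [329.395  198.2691]
[246.8809 288.9842] [280.5044 205.3639] [329.498  196.7905]
```

View pics/c7w.png

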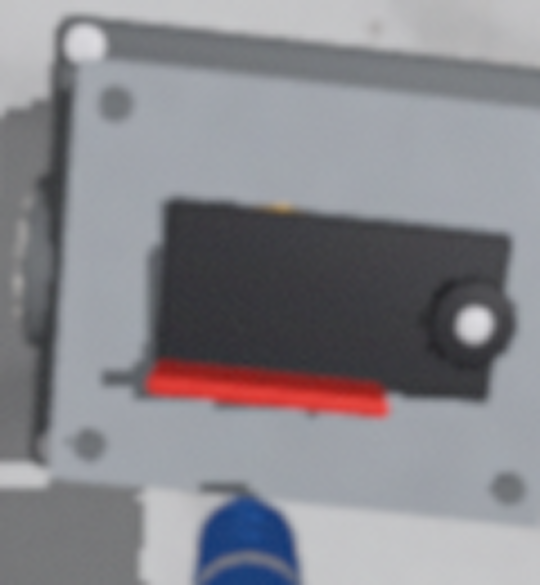

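View pics/c7s.png

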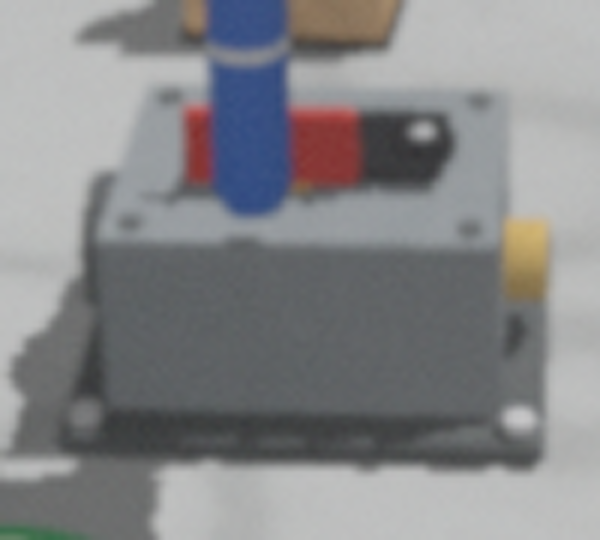

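```bash
python3 - <<'E'
from h import *
np.set_printoptions(precision=4,suppress=True)
d=load('wrist7');b=load('side7')
W=lambda u,v:(225+(u+.5)/4.5-.5,85+(v+.5)/4.5-.5)
S=lambda u,v:(205+(u+.5)/6-.5,255+(v+.5)/6-.5)
for n,p,z in [('pivot',(474,324),.07),('plateTL',(166,200),.0665),('plateTR',(510,236),.0665),('plateBR',(488,401),.0665),('wallOL',(148,392),.0845),('wallOR',(386,415),.0845),('wallIL',(155,362),.0845),('wallIR',(388,388),.0845),('scr1',(116,103),.061),('scr2',(89,444),.061),('scr3',(508,488),.061)]:
    print(n,atz(d,*W(*p),z))
print('pivot side',atz(b,*S(423,130),.07),'tri',tri([(d,*W(474,324)),(b,*S(423,130))]))
for p in [(168,97),(480,101),(470,229),(130,221)]: print('scr side',atz(b,*S(*p),.061))
E
```

```text
pivot [ 0.5236 -0.1319  0.07  ]
plateTL [ 0.4639 -0.1085  0.0665]
plateTR [ 0.5305 -0.1152  0.0665]
plateBR [ 0.5277 -0.1477  0.0665]
wallOL [ 0.4611 -0.1426  0.0845]
wallOR [ 0.5055 -0.147   0.0845]
wallIL [ 0.4625 -0.137   0.0845]
wallIR [ 0.5057 -0.1419  0.0845]
scr1 [ 0.4543 -0.0904  0.061 ]
scr2 [ 0.4469 -0.1576  0.061 ]
scr3 [ 0.5337 -0.167   0.061 ]
pivot side [ 0.5249 -0.1326  0.07  ] tri [ 0.5243 -0.1319  0.0695]
scr side [ 0.4543 -0.0924  0.061 ]
scr side [ 0.5424 -0.1015  0.061 ]
scr side [ 0.5351 -0.1688  0.061 ]
scr side [ 0.4475 -0.1584  0.061 ]
```

Call:
drive_tool([
  [[0.002, -0.02, 0.005, 0, 255], [0.004, -0.05, 0.008, 0, 255], [0.007, -0.08, 0.008, 0, 255], [0.009, -0.11, 0.008, 0, 255], [0.012, -0.14, 0.008, 0, 255], [0.013, -0.159, 0.008, 0, 255], [0.013, -0.159, 0.008, 0, 255], [0.013, -0.159, 0.008, 0, 255]],
])

```text
time: 9.3
position: [0.4834, -0.1275, 0.15]
tool_rot: [3.141, -0.0, -0.0]
ft_force: [-1.7, -0.5, -1.2]
grip_width: 0.292
```

```bash
python3 - <<'E'
from h import *
np.set_printoptions(precision=4,suppress=True)
a=grab('side','side8');b=grab('wrist','wrist8')
cv2.imwrite('pics/t8.png',np.hstack([cv2.resize(a['img'][225:345,205:305],None,fx=4,fy=4,interpolation=cv2.INTER_CUBIC),cv2.resize(b['img'][125:245,225:325],None,fx=4,fy=4,interpolation=cv2.INTER_CUBIC)]))
s=ctrl.get_state(); print(s['time'],s['position'],s['tool_rot'],s['ft_force'],s['grip_width']*87)
E
```

```text
9.4 [ 0.4834 -0.1276  0.15  ] [ 3.1415 -0.0009 -0.    ] [-0.6765 -0.4177 -0.9819] 25.439614675435376
```

View pics/t8.png

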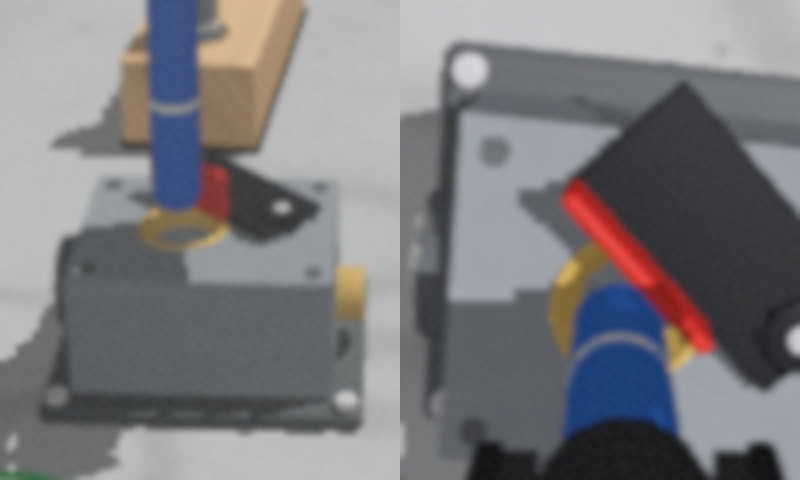

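```bash
python3 - <<'E'
from h import *
np.set_printoptions(precision=4,suppress=True)
d=load('wrist8');b=load('side8')
cv2.imwrite('pics/c8.png',np.hstack([cv2.resize(b['img'][265:295,230:270],None,fx=10,fy=10,interpolation=cv2.INTER_CUBIC),cv2.resize(d['img'][175:220,255:305],None,fx=8,fy=8,interpolation=cv2.INTER_CUBIC)[:300]]))
for z in (.06,): 
  for X in [(.4842,-.1273)]:
    print(proj(b,np.array([*X,z])),proj(d,np.array([*X,z])))
print('tip',proj(b,np.array([.4834,-.1276,.0706])),proj(d,np.array([.4834,-.1276,.0706])))
print(atz(b,205+(184)/4-.4,225+(229)/4-.4,.06))
E
```

```text
[250.0541 280.9734] [281.7272 202.0188]
tip [249.3097 275.3617] [280.8641 205.5276]
[ 0.4851 -0.1302  0.06  ]
```

View pics/c8.png

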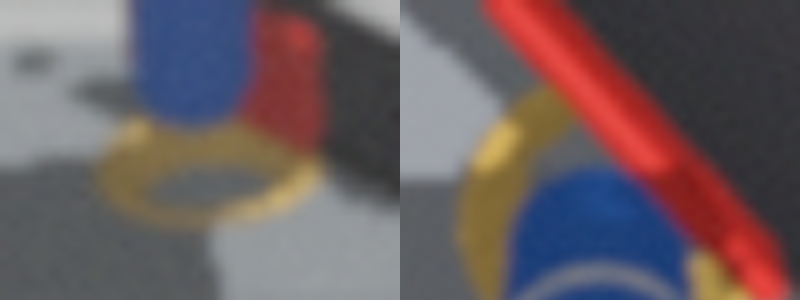

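```bash
python3 - <<'E'
from h import *
d=load('wrist8');b=load('side8')
t=np.linspace(0,2*np.pi,73)
for X in [(.4842,-.1273),(.4855,-.1285)]:
  out=[]
  for im,o,f,sz in ((b,(230,265),10,(40,30)),(d,(255,170),8,(50,50))):
    c=cv2.resize(im['img'][o[1]:o[1]+sz[1],o[0]:o[0]+sz[0]],None,fx=f,fy=f,interpolation=cv2.INTER_CUBIC)
    for r,col in ((.016,(0,255,0)),(.011,(255,255,0))):
      P=np.array([proj(im,np.array([X[0]+r*np.cos(q),X[1]+r*np.sin(q),.06 if r>.012 else .055])) for q in t])
      P=(P-o+.5)*f-.5
      cv2.polylines(c,[P.astype(np.int32)],True,col,1)
    out.append(np.pad(c,((0,400-c.shape[0]),(0,0),(0,0))))
  cv2.imwrite(f'pics/fit{X[0]}.png',np.hstack(out))
E
```

```text
(no output)
```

View pics/fit0.4842.png

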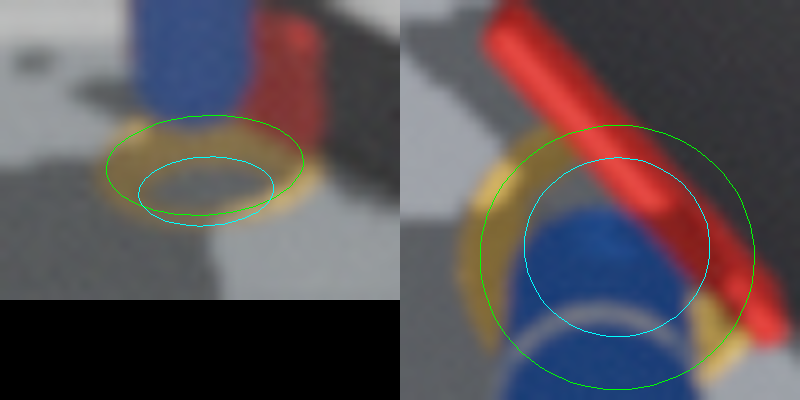

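View pics/fit0.4855.png

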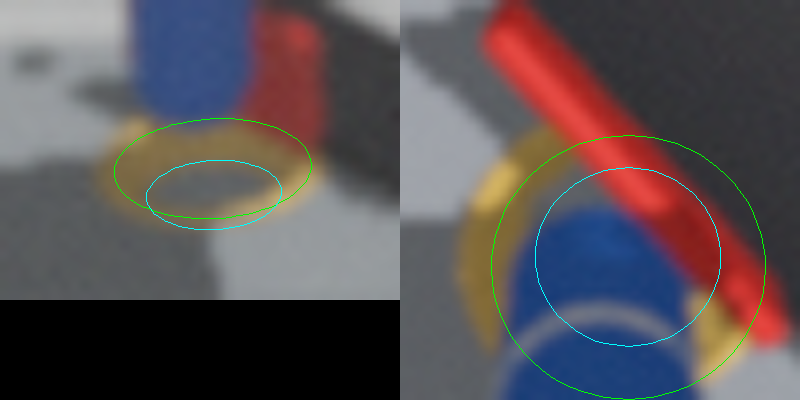

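Call:
drive_tool([
  [[0.002, 0.003, 0, 0, 255], [0.002, 0.003, 0.02, 0, 255], [0.002, 0.003, 0.04, 0, 255], [0.002, 0.003, 0.06, 0, 255], [0.002, 0.003, 0.08, 0, 255], [0.002, 0.003, 0.08, 0, 255]],
], grip_force=60)

```text
time: 10.15
position: [0.4842, -0.1281, 0.1254]
tool_rot: [3.142, 0.0, 0.0]
ft_force: [1.2, -0.4, -2.2]
grip_width: 0.287
```

```bash
python3 - <<'E'
from h import *
np.set_printoptions(precision=4,suppress=True)
a=grab('side','side9');b=grab('wrist','wrist9')
cv2.imwrite('pics/t9.png',np.hstack([cv2.resize(a['img'][225:345,205:305],None,fx=4,fy=4,interpolation=cv2.INTER_CUBIC),cv2.resize(b['img'][125:245,225:325],None,fx=4,fy=4,interpolation=cv2.INTER_CUBIC)]))
s=ctrl.get_state(); print(s['time'],s['position'],s['tool_rot'],s['ft_force'],s['torque'],s['grip_width']*87)
E
```

```text
10.25 [ 0.4842 -0.1281  0.1258] [3.1415 0.     0.0001] [ 0.1189  0.2104 -2.5904] [-0.1764 -0.187  -0.0019] 24.613462985065663
```

View pics/t9.png

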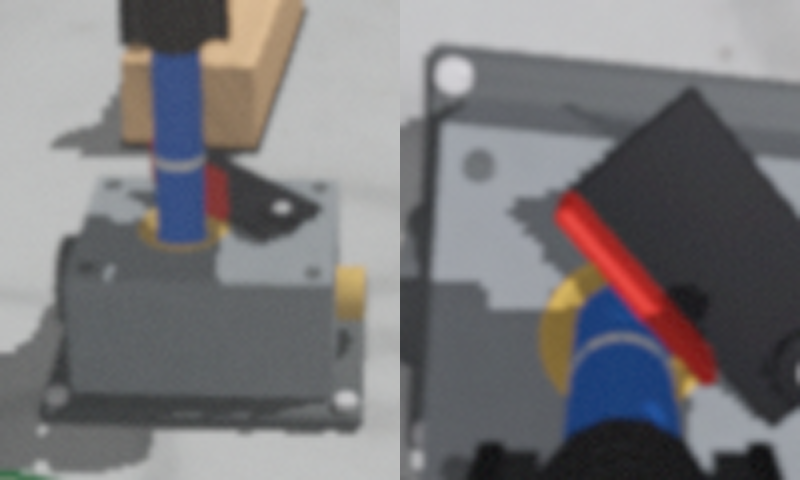

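The tube has entered the bore with only about 2.6 N of vertical force. I'll push on slowly through the seal.

Call:
drive_tool([
  [[0, 0, 0.015, 0, 255], [0, 0, 0.03, 0, 255], [0, 0, 0.045, 0, 255], [0, 0, 0.06, 0, 255], [0, 0, 0.075, 0, 255], [0, 0, 0.09, 0, 255], [0, 0, 0.098, 0, 255], [0, 0, 0.098, 0, 255]],
])

```text
time: 11.25
position: [0.4851, -0.1283, 0.0971]
tool_rot: [3.141, 0.0, 0.004]
ft_force: [1.8, -0.7, 1.5]
grip_width: 0.288
```

Call:
drive_tool([
  [[0, 0, 0.006, 0, 255], [0, 0, 0.012, 0, 255], [0, 0, 0.018, 0, 255], [0, 0, 0.018, 0, 255]],
])

```text
time: 11.75
position: [0.4855, -0.1285, 0.0942]
tool_rot: [3.141, 0.0, 0.005]
ft_force: [-4.6, -0.7, 18.4]
grip_width: 0.288
```

```bash
python3 - <<'E'
from h import *
np.set_printoptions(precision=4,suppress=True)
a=grab('side','side10');b=grab('scene','scene10')
cv2.imwrite('pics/t10.png',np.hstack([cv2.resize(a['img'][225:325,205:305],None,fx=4,fy=4,interpolation=cv2.INTER_CUBIC),cv2.resize(b['img'][140:240,270:370],None,fx=4,fy=4,interpolation=cv2.INTER_CUBIC)]))
s=ctrl.get_state(); print(s['time'],s['position'],s['tool_rot'],s['ft_force'],s['torque'],s['grip_width']*87)
E
```

```text
11.85 [ 0.4854 -0.1286  0.0942] [ 3.141  -0.      0.0045] [-3.0784  0.9523 18.5407] [ 0.2051  1.1414 -0.0389] 24.863336643585082
```

View pics/t10.png

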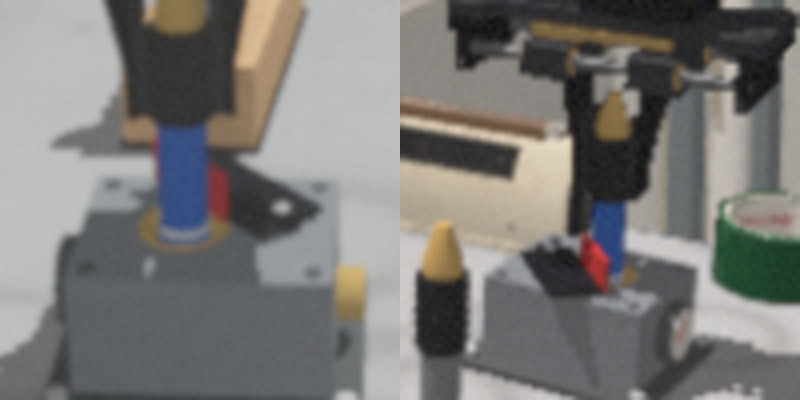

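The white ring is level with the mouth and the stop reacts with 18.5 N, so the tube is home. Next I'll release it and retreat.

Call:
drive_tool([
  [[0, 0, -0.006, 0, 255], [0, 0, -0.008, 0, 150], [0, 0, -0.008, 0, 60], [0, 0, -0.008, 0, 60], [0, 0, -0.008, 0, 60], [0, 0, -0.008, 0, 60], [0, 0, -0.008, 0, 60]],
])

```text
time: 12.72
position: [0.4841, -0.1281, 0.0935]
tool_rot: [3.142, 0.0, 0.0]
ft_force: [-0.9, 0.6, 0.6]
grip_width: 0.754
```

```bash
python3 - <<'E'
from h import *
np.set_printoptions(precision=4,suppress=True)
a=grab('side','side11');b=grab('scene','scene11')
cv2.imwrite('pics/t11.png',np.hstack([cv2.resize(a['img'][205:305,205:305],None,fx=4,fy=4,interpolation=cv2.INTER_CUBIC),cv2.resize(b['img'][140:240,270:370],None,fx=4,fy=4,interpolation=cv2.INTER_CUBIC)]))
s=ctrl.get_state(); print(s['time'],s['position'],s['tool_rot'],s['ft_force'],s['grip_width']*87)
E
```

```text
12.825 [ 0.4842 -0.1281  0.0936] [3.1416 0.     0.0002] [ 0.2228  0.1075 -0.4921] 66.17915642299519
```

View pics/t11.png

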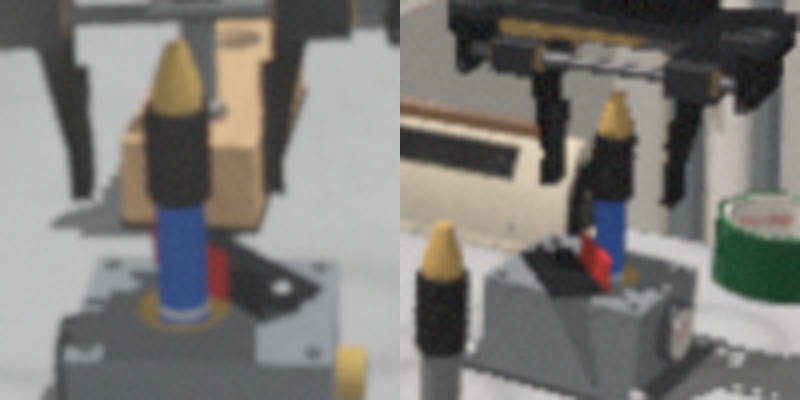

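The fingers are free of the tube on both sides, and the tube stands upright. Now I'll raise the gripper.

Call:
drive_tool([
  [[0, 0, -0.05, 0, 60], [0, 0, -0.15, 0, 60], [0, 0, -0.27, 0, 60], [0, 0, -0.37, 0, 60], [0, 0, -0.42, 0, 60], [0, 0, -0.42, 0, 60], [0, 0, -0.42, 0, 60], [0, 0, -0.42, 0, 60]],
])

```text
time: 13.82
position: [0.4834, -0.128, 0.2182]
tool_rot: [-3.141, -0.0, 0.004]
ft_force: [0.7, 0.7, -1.7]
grip_width: 0.761
```

```bash
python3 - <<'E'
from h import *
np.set_printoptions(precision=4,suppress=True)
a=grab('side','side12');b=grab('scene','scene12')
cv2.imwrite('pics/t12.png',np.hstack([cv2.resize(a['img'][150:310,180:340],None,fx=2.5,fy=2.5,interpolation=cv2.INTER_CUBIC),cv2.resize(b['img'][140:300,210:370],None,fx=2.5,fy=2.5,interpolation=cv2.INTER_CUBIC)]))
s=ctrl.get_state(); print(s['time'],s['position'],s['ft_force'],s['grip_width']*87)
E
```

```text
13.925 [ 0.4836 -0.128   0.2186] [0.2067 0.1821 0.5644] 66.68115620196069
```

View pics/t12.png

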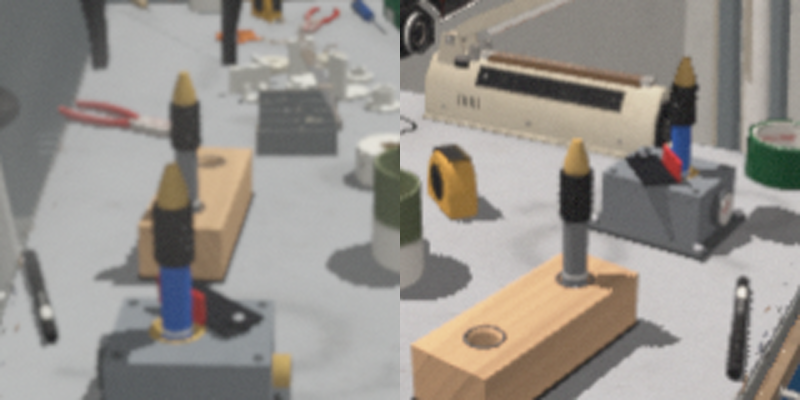

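```bash
python3 - <<'E'
from h import *
print(tri([(load('side12'),250,215.7),(load('scene12'),323.8,163)]))
ctrl.close_job()
E
```

```text
[ 0.48698576 -0.13035001  0.17425364]
the job is handed in; nothing more can be done
```

The blue tube is standing upright in the port at full depth, and I handed the job in at about 14 s of the 42 s. I lifted the tube out of the stand, pushed the dust cover's red wall aside with its lower end, and drove it past the seal until it bottomed. Then I let go and raised the gripper clear.

**Last checks:**
- **Depth:** pressing at the end gave 18.5 N at the expected height, and the white ring was level with the port's mouth. Measured from the images, the top of the tube is at 0.174 m, against 0.175 m expected.
- **Position:** the tube's top measured about 3 mm from my port estimate, which is within the images' accuracy. The bore itself allows only about 1 mm.
- **Surroundings:** the cover leans on the tube, the grey tube stands upright in its well, and the gripper touches nothing.

**Disagreed:** all three cameras showed the fingertips about 20 mm behind the reported TCP, where the description puts them 14 mm ahead. I placed the grip by the images, and the sleeve measured about 25 mm across, close to its stated 26 mm.

No check failed, though no verdict was reported on handing in.

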